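# Take the tall rivet tin off its hook

### The job

Two black tins of brass rivets hang by their stiff handles on a small two-hook steel rack. Lift the taller, slimmer tin up and off its hook and set it down gently, upright, on the middle of the round cork pad in front of the rivet press, then let go. Leave the shorter, wider tin hanging undisturbed.

Things in the scene. Friction and masses are not known exactly. Their poses are not given: they have to be found in the camera images.
- tall_tin_center (a point): Centre (77 mm above the underside) of the tall slim tin to move: black, 52 mm wide, rim 13 mm above this point, 0.25 kg. Rigid strap handle on the rim, top 77 mm above this point, 40 mm wide outside along y (34 inside), 14 mm along x, top bar 4 mm thick, sides vertical in the top 50 mm: pinch them along y from above. The hook passes through along x; opening 60 mm high. Axes as the rack's while hanging.
- short_tin_center (a point): Centre (57 mm above its underside) of the shorter, wider hanging tin, to be left alone: black, 68 mm diameter, 50 mm high, same handle (114 mm overall height). It hangs on the other hook; either tin may be on either hook.
- rack: Fixed rack, origin on the desk under its post, z up. Post with a crossbar along y, and hooks at y = -70 and +70 mm: 8 mm round arms running level to the rack's -x (about towards the robot), top 200 mm above the desk, tip at x = -76 mm upturned 14 mm. Tins hang at x = -42 mm. To unhook: lift 20 to 45 mm (not more: the rim meets the arm), then move 60 mm or more along rack -x. Base 200 x 110 x 10 mm.
- pad: Fixed round cork pad lying flat on the desk in front of the rivet press, 110 mm diameter, 6 mm thick; origin at the centre of its underside, on the desk top.
Things that resemble listed ones, but are neither listed nor needed, are in the scene too. Leave any pink look-alike of the part that bears short_tin_center alone. Several things have the shape of the pad; the one meant has the colours described above.

How it is judged (in metres and radians):
On the way:
1. the tall tin is lifted up and clear of its hook (contact force between tall_tin and rack below 0.05 N and distance of tall_tin_center from where it was at the start of the episode above 0.06 m and height (world z) of tall_tin_center above 0.11 m), for 0.1 s.
At the end, for the whole second after the job is handed in: The tall tin stands upright (within 7 degrees) and at rest on the cork pad, its centre within 30 mm of the pad's centre; the short tin still hangs on its hook, within 30 mm of where it was (horizontal distance between tall_tin_center and pad below 0.03 m and angle between tall_tin_center's own z axis and vertical below 0.12 rad and height (world z) of tall_tin_center between 0.077 and 0.089 m and linear speed of tall_tin below 0.02 m/s and distance of short_tin_center from where it was at the start of the episode below 0.03 m and height (world z) of short_tin_center above 0.137 m); the robot touches nothing.
It fails at once if the short tin is disturbed: moved by more than 30 mm (distance of short_tin_center from where it was at the start of the episode above 0.03 m).
It fails at once if the tall tin is dropped on the pad instead of being set down (faster than 0.45 m/s within 40 mm above it) (horizontal distance between tall_tin_center and pad below 0.06 m and height (world z) of tall_tin_center below 0.123 m and linear speed of tall_tin above 0.45 m/s).
It also fails if it takes over 38 s, if anything falls off the work surface, if the arm or the gripper's body presses on something with over 40 N, if the wrist force passes 120 N, or if a joint passes its speed limit or range.

### The arm

A 6-joint arm with a two-finger parallel gripper is mounted at the origin on the work surface. World frame = base frame: x ahead of the robot, y to its left, z up, the work surface at z = 0. Lengths are in mm, angles in degrees, forces in N, time in s.
With the tool pointing down it reaches from about 300 to 850 mm from the base axis. Payload 4.2 kg.
Tool frame: the origin (TCP) lies on the mounting face of the last link; the fingertips stand 191 mm ahead of it and the grasp point (between the pads) lies 172 mm ahead of it; z points along the fingers, y is the direction in which the jaws open and shut (so a half turn about z gives the same grasp; the last joint's range is limited). The gripper opens to 91 mm and grips with 3 to 60 N. Pads are 32 mm wide; open, the fingers measure 118 mm over their backs; the gripper's body (76 mm by 178 mm) begins 60 mm behind the grasp point.
Start: joints at [66.406, 18.312, 89.639, -0, 72.044, -1.146], TCP at [219.562, 531.428, 404.776] pointing down, gripper open.
Joint ranges: [-177.97, 177.97], [-48.28, 115.42], [12.27, 149.76], [-77.06, 257.06], [2.81, 150.46], [-146.56, 146.56]. Speed limits (degrees/s): [147.25, 147.25, 180, 180, 180, 180].

### API

Orientations are given as [roll, pitch, yaw] about the fixed x, y, z axes, in that order (R = Rz(yaw) Ry(pitch) Rx(roll)).
In Python, from workcell import env gives the robot as it stands.
- The arm moves only by the shell command python3 -m handwheel 'ROWS' [FORCE]. ROWS is JSON, a list of rows, each an object with "gripper": the opening in per cent of the stroke, from 0 (shut) to 100 (fully open); "travel": the shift along the tool's x, y, z in m, a list of three; "twist": the turn about the tool's z in rad. In form: [{"gripper": gripper, "travel": [x, y, z], "twist": twist}, ...]. A call has 1 to 5 rows; each row shifts and turns the commanded pose from where the row before left it, along the tool's axes as they then stand; what a row does not reach is not made up. A row lasts 1/12 s, in which the tool goes at most 41.7 mm and 7.16 degrees, less where a joint would pass 70% of its speed; a pose out of reach is approached as far as the arm can. A call with a gripper value outside its range is refused whole. The fingers move at their own pace and stop on an object; FORCE is the grip in N (left out, the last holds). Time passes only in rows, so rows that do not move let the fingers close. It gives the time, the measured TCP pose, the force and the opening at its end, in the units of the state.
- env.state(): the state, without advancing time (a new reading comes with each control period).
- env.grab_frame(name): name is "scene" or "top" or "wrist"; returns a dict with "frame" (384x512x3 uint8, red, green, blue), "intrinsics" (3x3 intrinsics, pixels), "extrinsics" (4x4, takes a point from camera to world coordinates). Camera axes: x right, y down, z forward; pixel columns grow to the right and rows downward; lengths in mm; the calibration is good to about 2 mm. A picture is of the moment at which its call begins. There is no depth.
- env.job_done(): hands the job in, once; it reports no verdict.
Trained networks look in the newest picture that a camera, given by its name, has taken for a name from the list of things; names that differ only in an ending like _2 or _b are one class to them, and where a whole thing is asked for, a point or a joint stands for the part that bears it (a point fixed in the world has none). Each returns a list of dicts, best first, with "confidence" (0 to 1); they miss things now and then, are a little off and sometimes report something else, mostly with a low value. They report only what shows in the picture. A call takes as long as a camera call. They do not tell look-alikes from the thing itself.
- env.trace(camera, thing): "pixels" (384x512 bool, what is visible of it) and "uv" ([column, row] in pixels, amid what is visible of it).
- env.pinpoint(camera, thing): "uv" ([column, row] in pixels: a listed point, or the origin of a listed thing).
The state is a dict: "time_s": time; "qpos": joint angles; "qvel": joint speeds; "effort": joint torques, N m; "ee_pos": TCP position; "ee_rot": TCP orientation; "force": force on the tool from outside, world axes, zero at the start; "torque": the same for the moment, N m; "gripper_width": finger opening in mm.
Only numpy, scipy, OpenCV 4.12 (cv2) and the standard library are available. Lean on these libraries where they do the work, as an engineer would, in place of code of your own. Each camera call takes 0.05 s, during which the arm holds its last target. There are 200 camera calls.

## Working session

There is one attempt and no reset: what is moved stays moved. The work goes in short steps, Python scripts to look and compute and a shell command to move; the robot and the scene stay as the last step left them, time stands still between calls to the robot, and variables do not carry over. Pictures are saved under pics/ and viewed, about 8 in all and at most 12, crops included, and the job is handed in when it is done.

```bash
mkdir -p pics; cat > h.py <<'E'
import numpy as np,cv2
from workcell import env
def ray(f,uv):
    K=f["intrinsics"];T=f["extrinsics"];K=np.array(K);T=np.array(T)
    d=T[:3,:3]@np.linalg.solve(K,[uv[0],uv[1],1.]);return T[:3,3],d/np.linalg.norm(d)
def atz(f,uv,z):
    o,d=ray(f,uv);return o+d*(z-o[2])/d[2]
def proj(f,p):
    T=np.array(f["extrinsics"]);c=T[:3,:3].T@(np.array(p)-T[:3,3]);q=np.array(f["intrinsics"])@c;return q[:2]/q[2]
def tri(rs):
    A=np.zeros((3,3));b=np.zeros(3)
    for o,d in rs:
        M=np.eye(3)-np.outer(d,d);A+=M;b+=M@o
    return np.linalg.solve(A,b)
E
python3 - <<'E'
from h import *
np.set_printoptions(precision=1,suppress=True)
F={c:env.grab_frame(c) for c in("scene","top")}
for c,f in F.items():
    print(c,np.array(f["extrinsics"])[:3,3])
    for t in("tall_tin_center","short_tin_center","rack","pad"):
        for r in env.pinpoint(c,t)[:4]:
            z={"tall_tin_center":135,"short_tin_center":140}.get(t,0)
            print(c,t,np.array(r["uv"]),round(r["confidence"],2),atz(f,r["uv"],z))
im=np.hstack([cv2.resize(F[c]["frame"],(800,600)) for c in F])
for c in F: cv2.imwrite(f"pics/{c}.png",cv2.resize(F[c]["frame"],(800,600))[:,:,::-1])
E
```

```text
scene [803.8 433.5 617.4]
scene tall_tin_center [184.1 154. ] 0.88 [ 574.8 -175.6  135. ]
scene short_tin_center [224.2 257.8] 0.96 [653.1 118.7 140. ]
scene short_tin_center [208.6 176.3] 0.89 [571.5 -72.1 140. ]
scene rack [189.2 219.1] 0.72 [ 616.7 -115.9    0. ]
scene pad [314.1 290.7] 0.8 [509.2 196.2   0. ]
scene pad [359.9 248.7] 0.78 [362.2 179.    0. ]
top [ 415.2   39.6 1303. ]
top tall_tin_center [339.6 161.8] 0.73 [ 571.8 -190.9  135. ]
top short_tin_center [287.2 158.2] 0.78 [579.6 -59.4 140. ]
top short_tin_center [238.2 143.7] 0.7 [615.6  62.9 140. ]
top rack [308.2 153.1] 0.85 [ 614. -130.    0.]
top pad [195.2 244.2] 0.91 [359.5 182.8   0. ]
top pad [188.3 193.6] 0.75 [499.2 203.5   0. ]
```

View pics/scene.png

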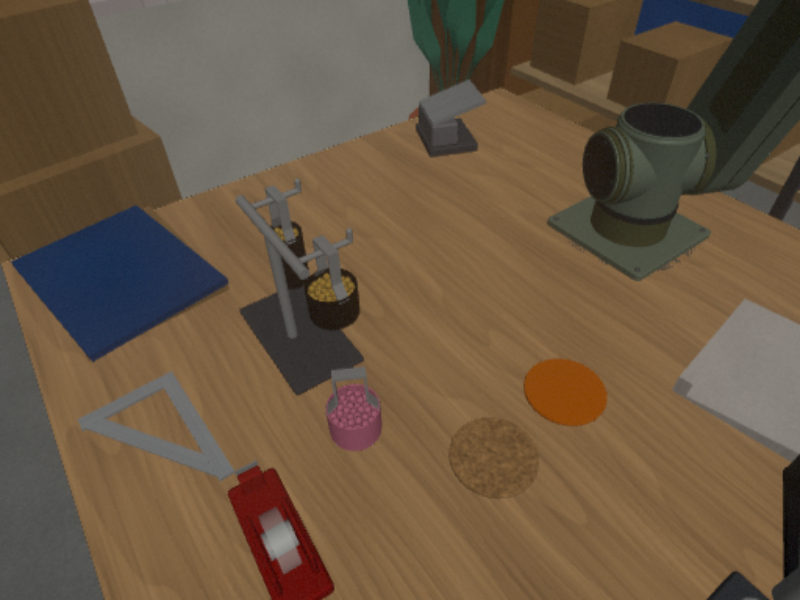

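View pics/top.png

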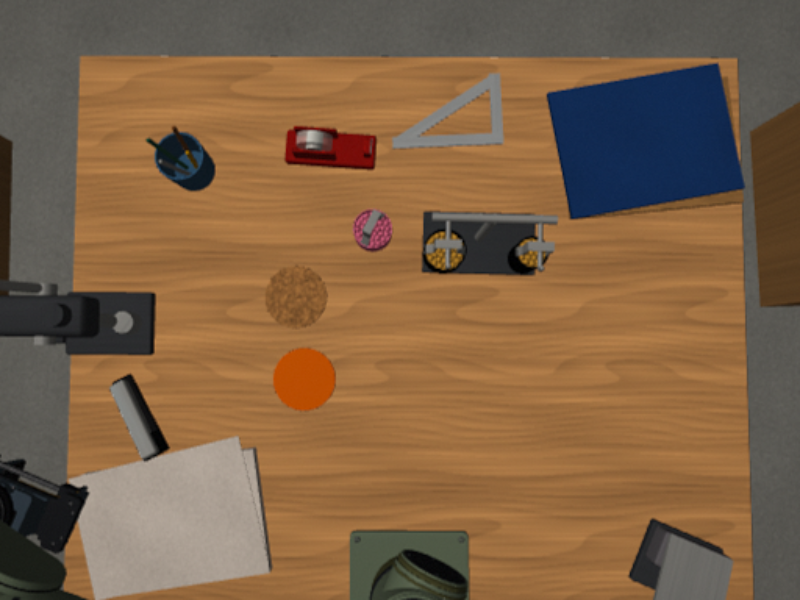

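Scene (800x600): the hook at (280,220) carries the slim tall tin and the one at (330,270) the wide short tin. The pink look-alike is at (355,415), the cork pad at (493,457), and the orange disc decoy at (565,391). Top: tall (532,252), short (445,248), pink (373,230), cork (296,296), orange (304,378). I choose the tall tin at the rack's far (-y) hook and the cork disc, then check with one close crop and a triangulation.

```bash
python3 - <<'E'
from h import *
np.set_printoptions(precision=1,suppress=True)
F={c:env.grab_frame(c) for c in("scene","top")}
near={"tall_tin_center":[(184,154),(340,162)],"short_tin_center":[(209,176),(287,158)],"rack":[(189,219),(308,153)],"pad":[(314,291),(188,194)]}
for t,n in near.items():
    rs=[];tr=[]
    for (c,f),p in zip(F.items(),n):
        g=min(env.pinpoint(c,t),key=lambda r:np.hypot(*(np.array(r["uv"])-p)),default=None)
        if g: rs.append(ray(f,g["uv"]))
        if t=="pad":
            g=min(env.trace(c,t),key=lambda r:np.hypot(*(np.array(r["uv"])-p)))
            q=np.argwhere(g["pixels"])[:,::-1].mean(0);print("pad trace",c,q,atz(f,q,6),atz(f,n[c=="top"],6))
    if len(rs)==2: print(t,tri(rs))
# crossbar direction from top (rough endpoints), z~196
a,b=atz(F["top"],(432*.64,217*.64),196),atz(F["top"],(557*.64,219*.64),196)
print(a,b)
s=cv2.resize(F["scene"]["frame"][105:255,140:250],None,fx=4,fy=4,interpolation=2)
t=cv2.resize(F["top"]["frame"][125:185,262:362],None,fx=4,fy=4,interpolation=2)
o=np.zeros((600,850,3),np.uint8);o[:,:440]=s;o[:240,450:850]=t
cv2.imwrite("pics/crop.png",o[:,:850,::-1][:, :]); cv2.imwrite("pics/crop.png",cv2.resize(o,(800,565))[:,:,::-1])
E
```

```text
tall_tin_center [ 573.4 -195.9  125.8]
short_tin_center [575.9 -53.3 152.3]
rack [ 621.9 -127.1   -1.5]
pad trace scene [315.9 292.6] [512.1 203.6   6. ] [512.6 198.9   6. ]
pad trace top [189.4 190.4] [507.8 199.9   6. ] [497.7 203.6   6. ]
pad [504.9 200.6  12.7]
[617.9 -29.2 196. ] [ 615.6 -219.5  196. ]
```

View pics/crop.png

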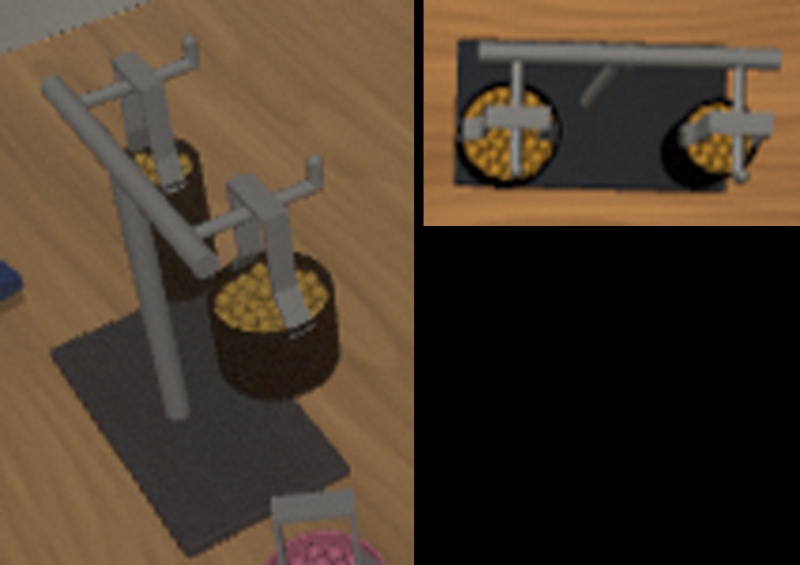

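Crop: the tall slim tin hangs on the far hook (165,210 in the crop) and the wide one on the near hook. Triangulated heights of 126 and 152 agree with the expected 127 and 147. The rack yaw is about -0.7°, the tall tin is at about (574,-197) and the pad at about (510,201).

```bash
python3 - <<'E'
from h import *
from scipy.spatial.transform import Rotation as R
np.set_printoptions(precision=3,suppress=True)
s=env.state();print(s["time_s"],s["ee_pos"],s["ee_rot"],s["gripper_width"],s["force"])
print(R.from_euler("xyz",s["ee_rot"],degrees=True).as_matrix())
E
```

```text
1.1 [219.556 531.438 404.771] [179.996   0.001 157.554] 91.26236649133944 [ 0.504 -0.08  -0.337]
[[-0.924  0.382  0.   ]
 [ 0.382  0.924  0.   ]
 [-0.     0.    -1.   ]]
```

```bash
python3 -m handwheel '[{"gripper":100,"travel":[0,0,-0.025],"twist":-0.095},{"gripper":100,"travel":[0,0,-0.025],"twist":-0.095},{"gripper":100,"travel":[0,0,-0.025],"twist":-0.095},{"gripper":100,"travel":[0,0,-0.025],"twist":-0.095}]'; python3 -m handwheel '[{"gripper":100,"travel":[0,-0.035,0],"twist":0},{"gripper":100,"travel":[0,-0.035,0],"twist":0},{"gripper":100,"travel":[0,-0.035,0],"twist":0},{"gripper":100,"travel":[0,-0.035,0],"twist":0},{"gripper":100,"travel":[0,-0.035,0],"twist":0}]'
```

```text
time_s: 1.43
ee_pos: [219.5, 531.3, 505.9]
ee_rot: [-180.0, -0.0, 179.6]
force: [-0.4, 0.7, 0.2]
gripper_width: 90.9
time_s: 1.85
ee_pos: [217.1, 354.8, 504.7]
ee_rot: [180.0, 0.0, 179.4]
force: [1.0, 0.1, 0.0]
gripper_width: 91.2
```

```bash
for i in 1; do
python3 -m handwheel '[{"gripper":100,"travel":[-0.02,-0.034,0],"twist":0},{"gripper":100,"travel":[-0.02,-0.034,0],"twist":0},{"gripper":100,"travel":[-0.02,-0.034,0],"twist":0},{"gripper":100,"travel":[-0.02,-0.034,0],"twist":0},{"gripper":100,"travel":[-0.02,-0.034,0],"twist":0}]'
python3 -m handwheel '[{"gripper":100,"travel":[-0.02,-0.034,0],"twist":0},{"gripper":100,"travel":[-0.02,-0.034,0],"twist":0},{"gripper":100,"travel":[-0.02,-0.034,0],"twist":0},{"gripper":100,"travel":[-0.02,-0.034,0],"twist":0},{"gripper":100,"travel":[-0.02,-0.034,0],"twist":0}]'
python3 -m handwheel '[{"gripper":100,"travel":[-0.02,-0.034,0],"twist":0},{"gripper":100,"travel":[-0.02,-0.034,0],"twist":0},{"gripper":100,"travel":[-0.02,-0.034,0],"twist":0},{"gripper":100,"travel":[-0.02,-0.034,0],"twist":0},{"gripper":100,"travel":[-0.02,-0.034,0],"twist":0}]'
done
python3 - <<'E'
from h import *
np.set_printoptions(precision=1,suppress=True)
f=env.grab_frame("wrist");s=env.state();print(s["time_s"],s["ee_pos"],s["ee_rot"])
for t in("tall_tin_center","short_tin_center"):
    for r in env.pinpoint("wrist",t): print(t,np.array(r["uv"]),r["confidence"],atz(f,r["uv"],127 if t[0]=="t" else 147))
im=cv2.resize(f["frame"],(800,600))
cv2.imwrite("pics/w1.png",im[:,:,::-1])
E
```

```text
time_s: 2.27
ee_pos: [315.5, 183.4, 505.1]
ee_rot: [180.0, 0.1, 179.4]
force: [1.4, 0.7, 0.1]
gripper_width: 91.3
time_s: 2.68
ee_pos: [413.7, 12.1, 505.1]
ee_rot: [180.0, 0.1, 179.3]
force: [-0.1, 1.6, -0.5]
gripper_width: 91.2
time_s: 3.1
ee_pos: [511.9, -159.1, 504.8]
ee_rot: [180.0, 0.0, 179.3]
force: [0.9, 0.5, 0.3]
gripper_width: 91.0
3.15 [ 515.2 -164.1  503.5] [-179.7    0.1  179.1]
tall_tin_center [225.2 220.7] 0.74 [ 570.6 -193.   127. ]
short_tin_center [334.  227.7] 0.74 [574.7 -54.3 147. ]
short_tin_center [392.2 233.1] 0.56 [583.   19.9 147. ]
```

View pics/w1.png

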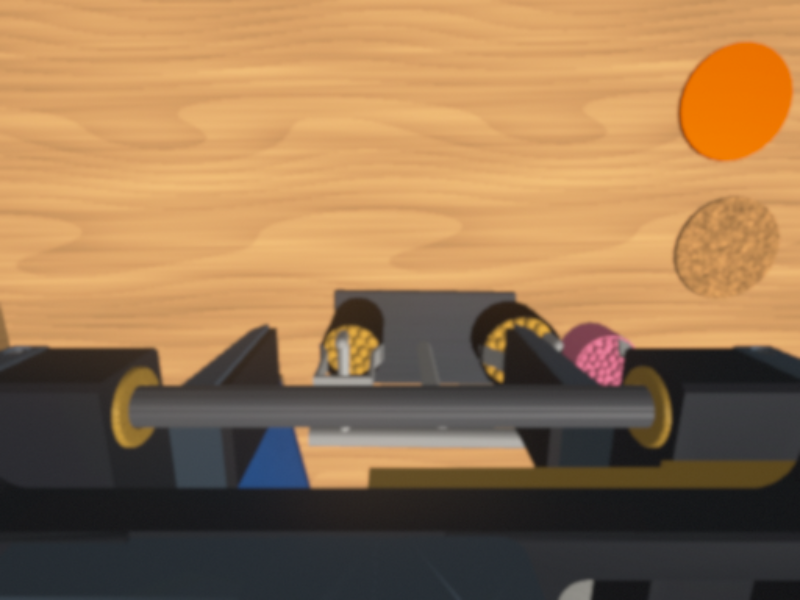

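Wrist view: the tall tin is at (350,345) with its handle bar at (314..377,380) and the hook tip at (343,345). The short tin is at (520,345), the cork pad at (727,247) and the orange disc at (736,100). Next I'll locate the handle bar at z=204 and the pad.

```bash
python3 - <<'E'
from h import *
np.set_printoptions(precision=1,suppress=True)
f=env.grab_frame("wrist")
for n,p,z in(("barL",(315,380),204),("barR",(376,380),204),("hook tip",(343,340),210),("short",(497,378),204),("pad",(727,247),6),("xbarL",(312,437),196),("xbarR",(516,437),196)): print(n,atz(f,(p[0]*.64,p[1]*.64),z))
for r in env.trace("wrist","pad"): q=np.argwhere(r["pixels"])[:,::-1].mean(0);print(q,r["confidence"],atz(f,q,6))
for p in([575,-197,204],[510,201,6]): print(proj(f,p)/.64)
E
```

```text
barL [ 567.1 -211.5  204. ]
barR [ 567.8 -170.2  204. ]
hook tip [ 536.8 -190.6  210. ]
short [567.7 -88.3 204. ]
pad [508.8 201.3   6. ]
xbarL [ 615.  -217.7  196. ]
xbarR [617.5 -70.6 196. ]
[465.3 157.3] 0.89 [507.5 201.2   6. ]
[470.9  63.7] 0.58 [362.6 185.2   6. ]
[336.9 390.4]
[726.5 248.1]
```

```bash
python3 -m handwheel '[{"gripper":100,"travel":[-0.029,-0.014,0],"twist":0},{"gripper":100,"travel":[-0.029,-0.014,0],"twist":0},{"gripper":100,"travel":[0,0,0.035],"twist":0},{"gripper":100,"travel":[0,0,0.035],"twist":0},{"gripper":100,"travel":[0,0,0.025],"twist":0}]'
python3 - <<'E'
from h import *
np.set_printoptions(precision=1,suppress=True)
f=env.grab_frame("wrist");g=env.grab_frame("scene");s=env.state();print(s["time_s"],s["ee_pos"],s["ee_rot"])
o=np.vstack([cv2.resize(f["frame"][190:310,100:400],(800,320)),cv2.resize(g["frame"][40:240,60:360],(420,280)).__array__() if 0 else cv2.copyMakeBorder(cv2.resize(g["frame"][40:240,60:360],(420,280)),0,0,0,380,0)])
cv2.imwrite("pics/w2.png",o[:,:,::-1])
for y in(-213,-193,-173): print(y,proj(f,[567,y,204]),(proj(f,[567,y,204])-[100,190])*800/300)
E
```

```text
time_s: 3.77
ee_pos: [568.5, -184.0, 407.7]
ee_rot: [179.9, -0.1, 179.4]
force: [-0.5, 0.7, -0.1]
gripper_width: 91.0
3.8667 [ 567.8 -183.8  405.7] [179.8  -0.5 179.4]
-213 [208.  224.6] [288.1  92.3]
-193 [237.3 224.3] [366.   91.4]
-173 [266.5 224. ] [443.9  90.6]
```

View pics/w2.png

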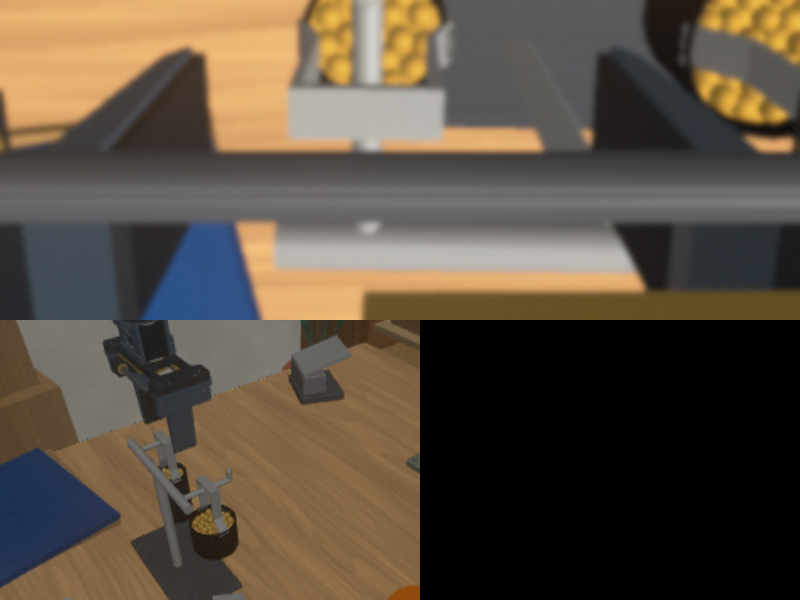

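The handle bar spans columns 288..444 in the crop, exactly on the projection of y -213..-173, so its centre is at (574,-193). The gripper needs about +6 in x, -9 in y and 49 mm down.

```bash
python3 -m handwheel '[{"gripper":100,"travel":[-0.006,-0.009,0],"twist":0},{"gripper":100,"travel":[0,0,0.016],"twist":0},{"gripper":100,"travel":[0,0,0.016],"twist":0},{"gripper":100,"travel":[0,0,0.016],"twist":0},{"gripper":100,"travel":[0,0,0],"twist":0}]' 10; python3 -m handwheel '[{"gripper":100,"travel":[0,0,0],"twist":0}]'
```

```text
time_s: 4.28
ee_pos: [575.2, -194.8, 361.8]
ee_rot: [180.0, -0.0, 179.4]
force: [-0.8, -0.3, -0.2]
gripper_width: 91.4
time_s: 4.37
ee_pos: [575.6, -194.9, 363.8]
ee_rot: [-179.9, 0.2, 179.3]
force: [-1.0, -0.6, 0.2]
gripper_width: 91.3
```

```bash
python3 -m handwheel '[{"gripper":100,"travel":[0.001,0.002,0.006],"twist":0},{"gripper":50,"travel":[0,0,0],"twist":0},{"gripper":50,"travel":[0,0,0],"twist":0},{"gripper":50,"travel":[0,0,0],"twist":0},{"gripper":50,"travel":[0,0,0],"twist":0}]' 20; python3 -m handwheel '[{"gripper":30,"travel":[0,0,0],"twist":0},{"gripper":30,"travel":[0,0,0],"twist":0},{"gripper":30,"travel":[0,0,0],"twist":0},{"gripper":30,"travel":[0,0,0],"twist":0},{"gripper":30,"travel":[0,0,0],"twist":0}]' 20
```

```text
time_s: 4.78
ee_pos: [574.1, -192.9, 356.3]
ee_rot: [-180.0, 0.1, 179.3]
force: [0.7, -0.3, -0.3]
gripper_width: 66.9
time_s: 5.2
ee_pos: [574.1, -192.9, 355.7]
ee_rot: [-180.0, 0.0, 179.3]
force: [0.6, -0.6, -0.1]
gripper_width: 39.8
```

```bash
python3 -m handwheel '[{"gripper":30,"travel":[0,0,0],"twist":0},{"gripper":30,"travel":[0,0,-0.010],"twist":0},{"gripper":30,"travel":[0,0,-0.011],"twist":0},{"gripper":30,"travel":[0,0,-0.011],"twist":0},{"gripper":30,"travel":[0,0,0],"twist":0}]' 30; python3 -m handwheel '[{"gripper":30,"travel":[0,0,0],"twist":0}]'
python3 - <<'E'
from h import *
f=env.grab_frame("scene");w=env.grab_frame("wrist");s=env.state();print(s["time_s"],s["ee_pos"],s["gripper_width"],s["force"])
o=np.hstack([cv2.resize(f["frame"][80:240,100:260],(400,400)),cv2.resize(w["frame"][180:310,150:280],(400,400))])
cv2.imwrite("pics/g.png",o[:,:,::-1])
E
```

```text
time_s: 5.62
ee_pos: [574.6, -193.0, 391.0]
ee_rot: [-179.9, 0.3, 179.3]
force: [-0.0, -0.3, -2.2]
gripper_width: 39.8
time_s: 5.7
ee_pos: [574.2, -192.8, 389.0]
ee_rot: [-180.0, 0.1, 179.3]
force: [0.5, -0.1, -3.9]
gripper_width: 39.7
5.8 [ 573.8424714  -192.72134795  387.56622552] 39.70790713857723 [-0.0598748   0.59860495 -3.77732668]
```

View pics/g.png

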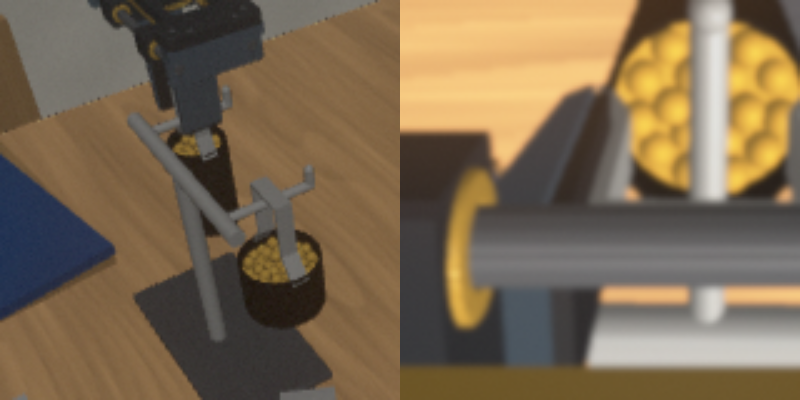

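Lifted 32 mm; the hook arm is centred inside the handle, and the short tin is unmoved. Now I'll slide out along rack -x.

```bash
python3 -m handwheel '[{"gripper":30,"travel":[0.008,0,0],"twist":0},{"gripper":30,"travel":[0.016,0,0],"twist":0},{"gripper":30,"travel":[0.020,0,0],"twist":0},{"gripper":30,"travel":[0.020,0,0],"twist":0},{"gripper":30,"travel":[0.020,0,0],"twist":0}]'; python3 -m handwheel '[{"gripper":30,"travel":[0.020,0,0],"twist":0},{"gripper":30,"travel":[0.020,0,0],"twist":0},{"gripper":30,"travel":[0.016,0,0],"twist":0},{"gripper":30,"travel":[0.008,0,0],"twist":0},{"gripper":30,"travel":[0,0,0],"twist":0}]'
```

```text
time_s: 6.22
ee_pos: [488.5, -191.6, 387.0]
ee_rot: [180.0, -0.1, 179.3]
force: [0.1, -0.3, -3.2]
gripper_width: 39.9
time_s: 6.63
ee_pos: [424.2, -190.8, 387.6]
ee_rot: [180.0, -0.1, 179.3]
force: [1.4, 0.2, -3.0]
gripper_width: 39.7
```

```bash
python3 -m handwheel '[{"gripper":30,"travel":[0,0.008,-0.005],"twist":0},{"gripper":30,"travel":[-0.004,0.018,-0.01],"twist":0},{"gripper":30,"travel":[-0.006,0.027,-0.01],"twist":0},{"gripper":30,"travel":[-0.006,0.027,0],"twist":0},{"gripper":30,"travel":[-0.006,0.027,0],"twist":0}]'; python3 -m handwheel '[{"gripper":30,"travel":[-0.006,0.027,0],"twist":0},{"gripper":30,"travel":[-0.006,0.027,0],"twist":0},{"gripper":30,"travel":[-0.006,0.027,0],"twist":0},{"gripper":30,"travel":[-0.006,0.027,0],"twist":0},{"gripper":30,"travel":[-0.006,0.027,0],"twist":0}]'; python3 -m handwheel '[{"gripper":30,"travel":[-0.006,0.027,0],"twist":0},{"gripper":30,"travel":[-0.006,0.027,0],"twist":0},{"gripper":30,"travel":[-0.006,0.027,0],"twist":0},{"gripper":30,"travel":[-0.006,0.027,0],"twist":0},{"gripper":30,"travel":[-0.004,0.018,0],"twist":0}]'; python3 -m handwheel '[{"gripper":30,"travel":[0,0.008,0],"twist":0},{"gripper":30,"travel":[0,0,0],"twist":0},{"gripper":30,"travel":[0,0,0],"twist":0}]'
```

```text
time_s: 7.05
ee_pos: [450.6, -82.8, 413.8]
ee_rot: [180.0, 0.2, 179.3]
force: [0.6, 0.8, -4.0]
gripper_width: 40.0
time_s: 7.47
ee_pos: [481.8, 52.7, 413.1]
ee_rot: [180.0, 0.1, 179.4]
force: [1.0, -0.4, -3.0]
gripper_width: 39.5
time_s: 7.88
ee_pos: [511.3, 179.6, 412.8]
ee_rot: [179.9, 0.1, 179.4]
force: [0.2, -0.3, -3.2]
gripper_width: 39.9
time_s: 8.13
ee_pos: [510.5, 184.3, 412.5]
ee_rot: [-179.9, -0.0, 179.4]
force: [0.2, -1.0, -3.8]
gripper_width: 39.7
```

```bash
python3 -m handwheel '[{"gripper":30,"travel":[0,0.009,0.01],"twist":0},{"gripper":30,"travel":[0,0.008,0.02],"twist":0},{"gripper":30,"travel":[0,0,0.02],"twist":0},{"gripper":30,"travel":[0,0,0.02],"twist":0},{"gripper":30,"travel":[0,0,0.01],"twist":0}]'; python3 -m handwheel '[{"gripper":30,"travel":[0,0,0],"twist":0},{"gripper":30,"travel":[0,0,0],"twist":0}]'
python3 - <<'E'
from h import *
np.set_printoptions(precision=1,suppress=True)
F={c:env.grab_frame(c) for c in("scene","top","wrist")};s=env.state();p=s["ee_pos"];print(s["time_s"],p)
for c in F:
    for r in env.pinpoint(c,"tall_tin_center"): print(c,np.array(r["uv"]),r["confidence"],atz(F[c],r["uv"],p[2]-228.7))
o=np.hstack([cv2.resize(F["scene"]["frame"][150:350,230:430],(400,400)),cv2.resize(F["wrist"]["frame"][180:310,150:350],(400,260)).__array__() if 0 else cv2.copyMakeBorder(cv2.resize(F["wrist"]["frame"][150:310,120:380],(400,246)),0,154,0,0,0)])
cv2.imwrite("pics/p.png",o[:,:,::-1])
E
```

```text
time_s: 8.55
ee_pos: [509.8, 200.2, 329.9]
ee_rot: [-179.9, -0.3, 179.3]
force: [-0.4, -0.4, -3.6]
gripper_width: 39.7
time_s: 8.72
ee_pos: [510.8, 200.6, 332.6]
ee_rot: [-180.0, -0.0, 179.3]
force: [1.0, 0.6, -3.0]
gripper_width: 39.6
8.8667 [511.2 200.9 334.1]
scene [323.2 257.8] 0.88 [503.3 198.3 105.4]
scene [311.  290.3] 0.55 [563.  233.3 105.4]
wrist [251.8 213.5] 0.88 [511.3 202.1 105.4]
```

View pics/p.png

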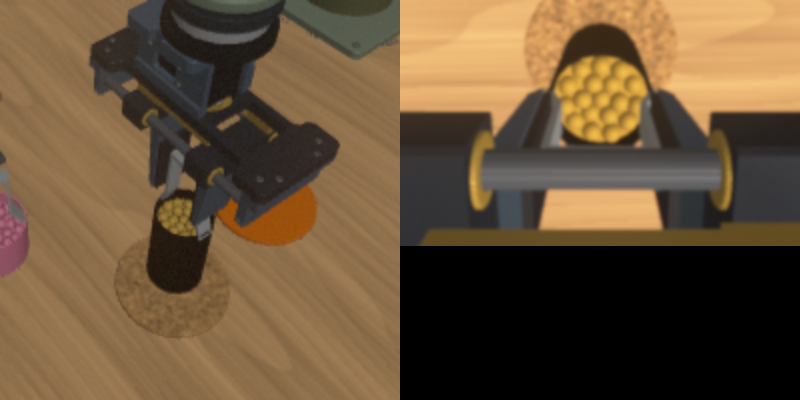

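Tin upright and centred over the cork; about 22 mm to go. Lowering gently.

```bash
python3 -m handwheel '[{"gripper":30,"travel":[0,0,0.006],"twist":0},{"gripper":30,"travel":[0,0,0.006],"twist":0},{"gripper":30,"travel":[0,0,0.004],"twist":0},{"gripper":30,"travel":[0,0,0.002],"twist":0},{"gripper":30,"travel":[0,0,0],"twist":0}]' 15; python3 -m handwheel '[{"gripper":30,"travel":[0,0,0.001],"twist":0},{"gripper":30,"travel":[0,0,0.001],"twist":0},{"gripper":30,"travel":[0,0,0],"twist":0},{"gripper":30,"travel":[0,0,0],"twist":0}]'; python3 -m handwheel '[{"gripper":30,"travel":[0,0,0],"twist":0},{"gripper":30,"travel":[0,0,0],"twist":0}]'
```

```text
time_s: 9.43
ee_pos: [510.5, 200.9, 313.8]
ee_rot: [-180.0, -0.1, 179.3]
force: [-0.1, 0.9, -3.4]
gripper_width: 39.9
time_s: 9.77
ee_pos: [510.7, 201.0, 312.8]
ee_rot: [180.0, 0.0, 179.3]
force: [0.0, 0.9, -3.3]
gripper_width: 39.8
time_s: 9.93
ee_pos: [510.7, 201.0, 312.9]
ee_rot: [180.0, 0.0, 179.3]
force: [0.4, -0.1, -3.2]
gripper_width: 39.9
```

Not yet in contact (still about -3 N of weight). I'll continue 1 mm at a time.

```bash
python3 -m handwheel '[{"gripper":30,"travel":[0,0,0.001],"twist":0},{"gripper":30,"travel":[0,0,0],"twist":0},{"gripper":30,"travel":[0,0,0],"twist":0}]'; python3 -m handwheel '[{"gripper":30,"travel":[0,0,0.001],"twist":0},{"gripper":30,"travel":[0,0,0],"twist":0},{"gripper":30,"travel":[0,0,0],"twist":0}]'
```

```text
time_s: 10.18
ee_pos: [510.8, 201.0, 311.9]
ee_rot: [180.0, 0.0, 179.3]
force: [0.4, -0.8, -3.4]
gripper_width: 40.4
time_s: 10.43
ee_pos: [510.8, 201.0, 311.8]
ee_rot: [180.0, 0.1, 179.3]
force: [-0.9, -0.3, 5.4]
gripper_width: 40.2
```

```bash
python3 -m handwheel '[{"gripper":30,"travel":[0,0,0.001],"twist":0},{"gripper":30,"travel":[0,0,0],"twist":0},{"gripper":30,"travel":[0,0,0],"twist":0}]'
```

```text
time_s: 10.68
ee_pos: [510.8, 201.0, 311.8]
ee_rot: [180.0, 0.1, 179.3]
force: [-2.9, -1.7, 10.6]
gripper_width: 39.6
```

Contact at TCP z 311.8, as predicted. I'll ease off 1 mm and open.

```bash
python3 -m handwheel '[{"gripper":30,"travel":[0,0,-0.001],"twist":0},{"gripper":55,"travel":[0,0,0],"twist":0},{"gripper":70,"travel":[0,0,0],"twist":0},{"gripper":90,"travel":[0,0,0],"twist":0},{"gripper":90,"travel":[0,0,0],"twist":0}]'; python3 -m handwheel '[{"gripper":90,"travel":[0,0,0],"twist":0},{"gripper":90,"travel":[0,0,0],"twist":0},{"gripper":90,"travel":[0,0,0],"twist":0}]'
```

```text
time_s: 11.1
ee_pos: [510.7, 201.0, 310.4]
ee_rot: [180.0, -0.0, 179.3]
force: [-0.8, 0.3, -0.2]
gripper_width: 63.9
time_s: 11.35
ee_pos: [510.7, 201.0, 310.6]
ee_rot: [180.0, -0.0, 179.3]
force: [0.4, 0.7, -0.5]
gripper_width: 81.3
```

```bash
python3 -m handwheel '[{"gripper":90,"travel":[0,0,-0.02],"twist":0},{"gripper":90,"travel":[0,0,-0.03],"twist":0},{"gripper":90,"travel":[0,0,-0.03],"twist":0},{"gripper":90,"travel":[0,0,-0.03],"twist":0},{"gripper":90,"travel":[0,0,-0.03],"twist":0}]'; python3 -m handwheel '[{"gripper":90,"travel":[0.03,0,0],"twist":0},{"gripper":90,"travel":[0.03,0,0],"twist":0},{"gripper":90,"travel":[0.03,0,0],"twist":0},{"gripper":90,"travel":[0.03,0,0],"twist":0},{"gripper":90,"travel":[0,0,0],"twist":0}]'
python3 - <<'E'
from h import *
np.set_printoptions(precision=1,suppress=True)
F={c:env.grab_frame(c) for c in("scene","top","wrist")};s=env.state();print(s["time_s"],s["ee_pos"],s["force"])
for c in F:
  for t,z in(("tall_tin_center",83),("short_tin_center",147)):
    for r in env.pinpoint(c,t): print(c,t,np.array(r["uv"]),round(r["confidence"],2),atz(F[c],r["uv"],z))
o=np.hstack([cv2.resize(F["scene"]["frame"][60:360,130:430],(400,400)),cv2.resize(F["top"]["frame"][100:260,140:300],(400,400))])
cv2.imwrite("pics/e.png",o[:,:,::-1])
E
```

```text
time_s: 11.77
ee_pos: [510.5, 200.9, 452.1]
ee_rot: [180.0, -0.0, 179.3]
force: [0.4, 0.2, -0.2]
gripper_width: 81.9
time_s: 12.18
ee_pos: [386.3, 201.8, 450.9]
ee_rot: [-180.0, -0.2, 179.4]
force: [0.1, -1.7, 0.5]
gripper_width: 81.8
12.3333 [390.9 202.5 451.2] [-0.4  0.6 -0.6]
scene tall_tin_center [321.  267.6] 0.73 [507.8 201.2  83. ]
scene short_tin_center [227.8 257.9] 0.93 [650.7 126.9 147. ]
scene short_tin_center [210.1 174.8] 0.79 [570.1 -66.9 147. ]
top tall_tin_center [183.8 184.4] 0.69 [517.8 205.1  83. ]
top short_tin_center [286.3 158.5] 0.89 [577.9 -56.5 147. ]
top short_tin_center [236.6 147.2] 0.66 [605.6  66.7 147. ]
wrist tall_tin_center [248.2 267.1] 0.67 [512.4 198.4  83. ]
```

View pics/e.png

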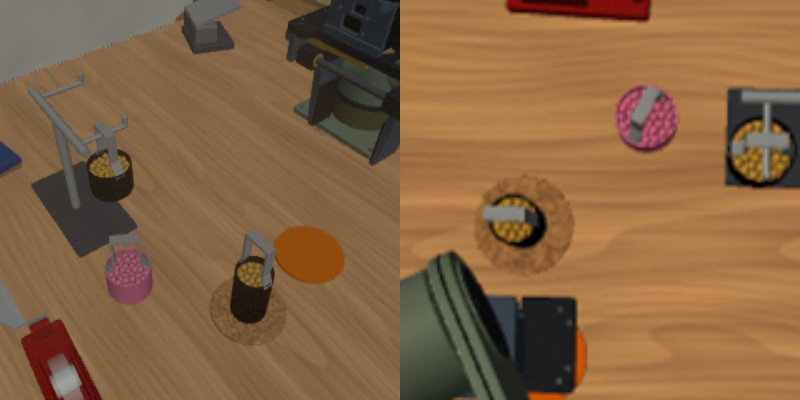

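The tall tin stands upright on the cork pad, the short tin hangs on its hook where it was, and the gripper is clear.

```bash
python3 -m handwheel '[{"gripper":90,"travel":[0,0,0],"twist":0},{"gripper":90,"travel":[0,0,0],"twist":0},{"gripper":90,"travel":[0,0,0],"twist":0}]'; python3 -c "
from workcell import env
print(env.job_done())"
```

```text
time_s: 12.88
ee_pos: [390.9, 202.4, 450.7]
ee_rot: [180.0, -0.0, 179.3]
force: [-0.0, 0.2, -0.8]
gripper_width: 81.9
the job is handed in; nothing more can be done
None
```

I lifted the tall tin 32 mm by its handle and slid it off its hook along rack -x. I then carried it over the cork pad, lowered it until the force showed contact, let go and backed the arm clear. The job was handed in at about 12.9 s of the 38 s allowed; no verdict is reported.

**Tall tin:** in the last pictures it stands upright on the pad. The three cameras put its centre at about (508–518, 198–205) mm, against a pad centre of about (509, 201), so it is within about 10 mm of the middle. The top-camera estimate is the outlier, about 9 mm from that pad centre. The TCP height at contact (311.8 mm) matched the height I had predicted (311.7 mm).

**Short tin:** it hangs where it was, at about (578, -57) in the top view against (580, -59) at the start. The scene-camera estimate differs from the top view by about 13 mm; the two views already disagreed by that much at the start.

**Robot:** no contact forces at the end and the gripper is open. None of my checks failed.

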